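# Start a can leak test: latch the chamber, set the air valve

## Robot

A 7-joint arm with a two-finger parallel gripper is mounted at the origin on the work surface. World frame = base frame: x ahead of the robot, y to its left, z up, the work surface at z = 0. Lengths are in mm, angles in rad, forces in N, time in s.
With the tool pointing down it reaches from about 425 to 825 mm from the base axis. Payload 3.6 kg.
Tool frame: the origin (TCP) lies on the centre line of the jaws, within the pads' length; the fingertips stand 22 mm ahead of it and the grasp point (between the pads) lies 3 mm ahead of it; z points along the fingers, y is the line along which they close (so a half turn about z gives the same grasp; the last joint's range is limited). The gripper opens to 93 mm and grips with 3 to 60 N. Pads are 15 mm wide; open, the fingers measure 128 mm over their backs; the gripper's body (75 mm by 188 mm) begins 65 mm behind the grasp point.
Start: joints at [1.298, 0.615, -0.013, 1.423, 0.008, 1.103, -0.04], TCP at [158.18, -630.429, 216.84] pointing down, gripper open.
Joint ranges: [-3.12, 3.12], [-0.3, 2.06], [-1.34, 1.32], [0.26, 2.42], [-1.36, 4.5], [0.01, 1.98], [-2.84, 2.84]. Speed limits (rad/s): [2.79, 2.79, 3.14, 3.14, 3.14, 3.14, 3.14].

## Interface

Orientations are given as a 3x3 rotation matrix whose columns are the frame's x, y, z axes.
In Python, from station import r gives the robot as it stands. Calls block until the motion is done:
- r.goto(position, orientation): joint-space move of the TCP to a pose.
- r.movel(position, rotation=None, rate=150, force_limit=None): straight line of the TCP; rotation=None keeps the orientation; rate is the mean speed in mm/s. With force_limit (N) it stops when the force on the tool has changed by that much, and returns True; else False.
- r.move_j(angles): joint-space move.
- r.grip(opening): finger opening in mm; the grip force is fixed at half the most; returns when the fingers have stopped.
- r.wait(seconds).
- r.ik(position, orientation): joint angles nearest the present ones, or None.
- r.grab_frame(name): name is "scene" or "side" or "wrist"; returns a dict with "pixels" (384x512x3 uint8, red, green, blue), "depth" (384x512 float32, mm along the optical axis (not along the pixel's ray), 0 where there is no reading), "fx", "fy", "cx", "cy" (pixels), "camera_from_world" (4x4, takes a point from world to camera coordinates); the wrist camera has in their place "hand_eye" (4x4, takes a point from camera to tool coordinates, whose origin is the TCP and whose axes are the flange's). Camera axes: x right, y up, looking along -z (the intrinsics and any distortion apply to the point x, -y, -z); pixel columns grow to the right and rows downward; lengths in mm; the calibration is good to about 2 mm. A picture is of the moment at which its call begins: read the wrist's pose just before it.
A pose or a line that the arm cannot do raises r.Unreachable and nothing moves.
- r.job_done(): hands the job in; it is judged then, once.
Trained networks look in the newest picture that a camera, given by its name, has taken for a name from the list of things; names that differ only in an ending like _2 or _b are one class to them, and where a whole thing is asked for, a point or a joint stands for the part that bears it (a point fixed in the world has none). Each returns a list of dicts, best first, with "score" (0 to 1); they miss things now and then, are a little off and sometimes report something else, mostly with a low value. They report only what shows in the picture. A call takes as long as a camera call.
- r.look_for(camera, target): "centre" ([column, row] in pixels, amid what is visible of it).
- r.silhouettes(camera, target): "region" (384x512 bool, what is visible of it) and "centre" ([column, row] in pixels, amid what is visible of it).
- r.landmark_of(camera, target): "centre" ([column, row] in pixels: a listed point, or the origin of a listed thing).
Readings, each from a call of its own:
- r.read_time(): time.
- r.read_joint_pos(): joint angles.
- r.read_qd(): joint speeds.
- r.read_effort(): joint torques, N m.
- r.read_position(): TCP position.
- r.read_ee_rot(): TCP orientation.
- r.read_force(): force on the tool from outside, world axes, zero at the start.
- r.read_wrist_torque(): the same for the moment, N m.
- r.read_width(): finger opening in mm.
- r.read_finger_force(): force on a finger pad.
Only numpy, scipy, OpenCV 4.12 (cv2) and the standard library are available. Lean on these libraries where they do the work, as an engineer would, in place of code of your own. Each camera call takes 0.05 s, during which the arm holds its last target. There are 200 camera calls.

## Task

Start the leak test: press the chamber's clear lid down until its latch snaps and holds it shut with the can inside, then open the air valve by its yellow handle (counterclockwise seen from above) until the red pointer on the white disc stands at the green mark, and let go. The handle has free play, so go by the pointer, not by the handle; leave the other cans and tools where they are.

Things in the scene. Friction and masses are not known exactly. Their poses are not given: they have to be found in the camera images.
- chamber: Leak-test chamber, fixed: square steel bowl 160 x 160 mm on a white base, rim 110 mm above the bench, inner floor 36 mm high, a can standing inside. Origin: centre of the underside. x points from the latch side (front) to the hinge side, z up. A red sprung pawl and its housing stand out from the middle of the front face (to x = -113 mm), up to 110 mm high.
- lid (a joint): Angle of the chamber's lid, rad: 0 shut, up to 1.4 open. Clear lid in an aluminium frame, 170 mm from hinge to front edge, 160 wide, 10 thick, steel tongue under its front edge. A light spring pushes it half open; at about 0.09 rad its catch meets the red pawl, and it takes a firm press of 10 to 18 N on the yellow pad to get past, whereupon it snaps and stays below 0.02 rad.
- lid_hinge (a point): Point on the lid's hinge axis, mid-width, 115 mm above the bench; the axis is the chamber's y axis, the lid extends from it to the chamber's -x when shut.
- lid_pad (a point): Centre of the upper face of the yellow press pad (30 x 70 mm) on the lid near its front edge, 145 mm from the hinge axis and 8 mm above the lid's mid-plane; moves with the lid. With the lid shut its height is 123 mm. z is the lid's outward normal.
- valve_base: Air valve, fixed to the bench: blue block with a brass pipe (44 mm thick, 220 mm long along x), a black dial plate of radius 98 mm, top at 50 mm. Origin: centre of the underside, under the valve's vertical axis.
- handle_grip (a point): On the valve's vertical axis, in the middle of the yellow bar handle, 110 mm above the bench. The bar is 110 mm long (this point's y), 16 mm wide (x), 28 mm tall (z 96 to 124 mm). It turns about z; it has up to 0.36 rad of free play against the disc before it carries the disc along, either way, then turns it stiffly (about 0.25 N m).
- pointer_tip (a point): Tip of the red pointer painted on the white disc (radius 74 mm, top at 56 mm) under the handle; it stands square to the handle's bar, within the play; tip 73 mm from the valve's axis. It turns with the valve: counterclockwise seen from above opens it, from 0 to 4.2 rad.
- mark_point (a point): The point that the pointer's tip must reach: at the inner end of the small green block (22 x 12 x 8 mm) on the black dial plate, 73 mm from the valve's axis. Fixed; lies 1.6 to 2.8 rad counterclockwise from the pointer at the start.
- test_can: Can under test, radius 37 mm, 60 mm tall, red and white, standing in the chamber. Origin: centre of its underside.
- can_mid: Loose can, radius 37 mm, 60 mm tall, brown band, standing between chamber and valve. Leave it.
- can_left: Loose can like it, standing farther back, left. Leave it.
- can_right: Loose can with a red band, farther back, right. Leave it.
- wrench: Loose steel wrench, 190 mm, lying on the right. Leave it.
- bottle: White plastic bottle with red cap, radius 32 mm, 150 mm tall, on the left. Leave it.
- caliper: Steel caliper, 170 mm, lying on the left. Leave it.

How it is judged:
By the outcome, as a careful person would: the job done as asked, in the order asked, and still so for the second after the job is handed in, with the robot touching nothing.
It also fails if it takes over 67 s, if anything falls off the work surface, if the arm or the gripper's body presses on something with over 40 N, if the wrist force passes 120 N, or if a joint passes its speed limit or range.

## Working session

There is one attempt and no reset: what is moved stays moved. The work goes in short steps, each a Python script; the robot and the scene stay as the last script left them, time stands still between calls to the robot, and variables do not carry over. Pictures are saved under pics/ and viewed, at most 10 in all, crops included, and the job is handed in when it is done.

```bash
mkdir -p pics; ls; cat > h.py <<'E'
import numpy as np, cv2
from station import r
def ray(f,px,T=None):
    # returns origin, dir (dir per unit depth) in world; T=camera->world
    if T is None: T=np.linalg.inv(f["camera_from_world"])
    d=np.array([(px[0]-f["cx"])/f["fx"],-(px[1]-f["cy"])/f["fy"],-1.])
    return T[:3,3],T[:3,:3]@d
def at_z(f,px,z,T=None):
    o,d=ray(f,px,T); return o+d*(z-o[2])/d[2]
def at_depth(f,px,T=None):
    o,d=ray(f,px,T); c,q=int(round(px[0])),int(round(px[1]))
    p=f["depth"][max(q-1,0):q+2,max(c-1,0):c+2]; p=p[p>0]
    return o+d*np.median(p) if p.size else None
def wristT(f,pos,rot):
    T=np.eye(4);T[:3,:3]=rot;T[:3,3]=pos; return T@f["hand_eye"]
def save(n,f): cv2.imwrite(f"pics/{n}.png",f["pixels"][:,:,::-1])
E
python3 - <<'E'
from h import *
np.set_printoptions(precision=1,suppress=True)
fs={}
for c in ["scene","side"]:
    f=r.grab_frame(c); fs[c]=f; 
    print(c,[k for k in f if k not in("pixels","depth")],np.linalg.inv(f["camera_from_world"])[:3,3])
    for t,z in [("lid_hinge",115),("lid_pad",None),("handle_grip",110),("pointer_tip",56),("mark_point",56),("valve_base",0),("chamber",0),("test_can",36),("can_mid",0)]:
        for o in r.landmark_of(c,t)[:2]:
            print(t,round(o["score"],2),np.array(o["centre"]),"z:",at_z(f,o["centre"],z) if z is not None else "", "d:",at_depth(f,o["centre"]))
cv2.imwrite("pics/a.png",np.vstack([fs["scene"]["pixels"],fs["side"]["pixels"]])[:,:,::-1][:, :])
im=cv2.imread("pics/a.png"); cv2.imwrite("pics/a.png",np.hstack([cv2.resize(fs[c]["pixels"],(400,300)) for c in fs])[:,:,::-1])
save("scene",fs["scene"]);save("side",fs["side"]); print(r.read_time(), r.read_ee_rot())
E
```

```text
pics
scene ['fx', 'fy', 'cx', 'cy', 'camera_from_world'] [1538.2  281.3 1224.6]
lid_hinge 0.68 [192.9 180.5] z: [ 581.5 -210.9  115. ] d: [ 589.1 -207.   123.8]
lid_hinge 0.23 [343.  224.3] z: [619.6 262.5 115. ] d: [570.3 261.5  55.4]
lid_pad 0.71 [199.4 132.5] z:  d: [ 504.2 -207.3  246.2]
lid_pad 0.15 [349.  194.2] z:  d: [440.2 258.3  51.1]
handle_grip 0.77 [348.3 195.1] z: [499.5 258.1 110. ] d: [443.1 256.8  49.4]
handle_grip 0.33 [192.9 183.1] z: [ 587.5 -209.   110. ] d: [ 593.  -206.2  116.5]
pointer_tip 0.91 [331.7 226.9] z: [590.3 230.9  56. ] d: [589.3 230.9  54.8]
mark_point 0.73 [332.9 227.4] z: [591.1 234.7  56. ] d: [590.4 234.7  55.1]
mark_point 0.6 [204.2 248.3] z: [ 773.  -106.1   56. ] d: [ 775.1 -105.    59.2]
valve_base 0.91 [343.9 222.2] z: [515.2 261.8   0. ] d: [559.9 262.7  53.5]
chamber 0.72 [206.4 188.4] z: [ 503.4 -205.     0. ] d: [ 597.5 -160.8  111.3]
test_can 0.58 [205.  252.8] z: [ 774.3 -104.8   36. ] d: [ 783.7 -100.    50.7]
can_mid 0.82 [260.2 209.9] z: [542.2  -5.6   0. ] d: [574.1   3.6  39.2]
side ['fx', 'fy', 'cx', 'cy', 'camera_from_world'] 
[... 355 characters left out ...]
66.5 110. ] d: [533.2 251.6 125.8]
pointer_tip 0.67 [210.1 148.7] z: [594.1 232.4  56. ] d: [594.6 233.4  54.8]
mark_point 0.36 [174.6 142.8] z: [509.  321.3  56. ] d: [508.7 320.3  57. ]
valve_base 0.81 [188.2 160.6] z: [527.5 274.    0. ] d: [508.7 225.1  56.8]
chamber 0.69 [262.3 266.1] z: [ 511.8 -198.5    0. ] d: [ 492.2 -226.6   61.8]
chamber 0.57 [239.2 213.2] z: [555.2  -6.2   0. ] d: [534.9 -41.7  57.3]
test_can 0.93 [270.5 264.4] z: [ 522.2 -222.9   36. ] d: [ 504.  -247.2   90.3]
can_mid 0.63 [208.9 150.6] z: [609.  275.4   0. ] d: [586.5 226.9  56.3]
can_mid 0.56 [237.  212.7] z: [550.5  -0.8   0. ] d: [529.6 -38.2  59.8]
1.0 [[ 1.   0.2  0. ]
 [ 0.2 -1.   0. ]
 [ 0.  -0.  -1. ]]
```

```bash
python3 - <<'E'
import cv2
for n in ["scene","side"]:
    im=cv2.imread(f"pics/{n}.png")[90:300,130:410]
    cv2.imwrite(f"pics/{n}c.png",cv2.resize(im,None,fx=2.8,fy=2.8,interpolation=cv2.INTER_CUBIC))
E
```

```text
(no output)
```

View pics/scenec.png

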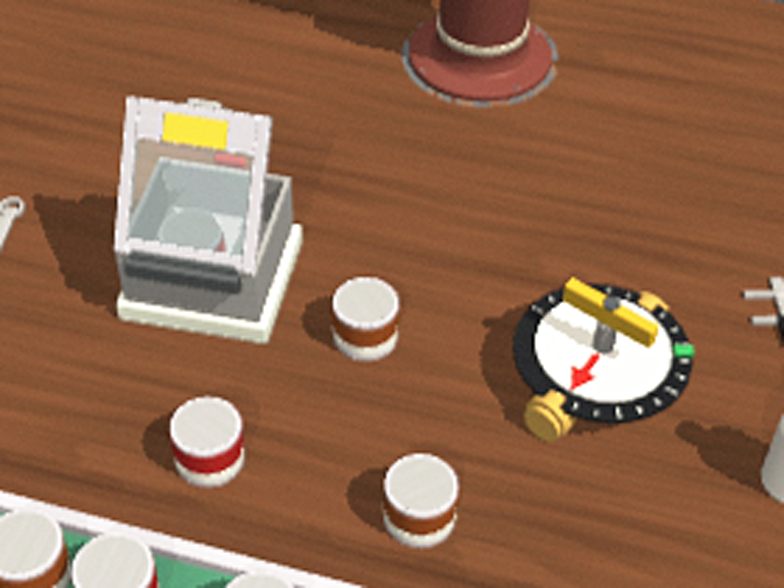

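View pics/sidec.png

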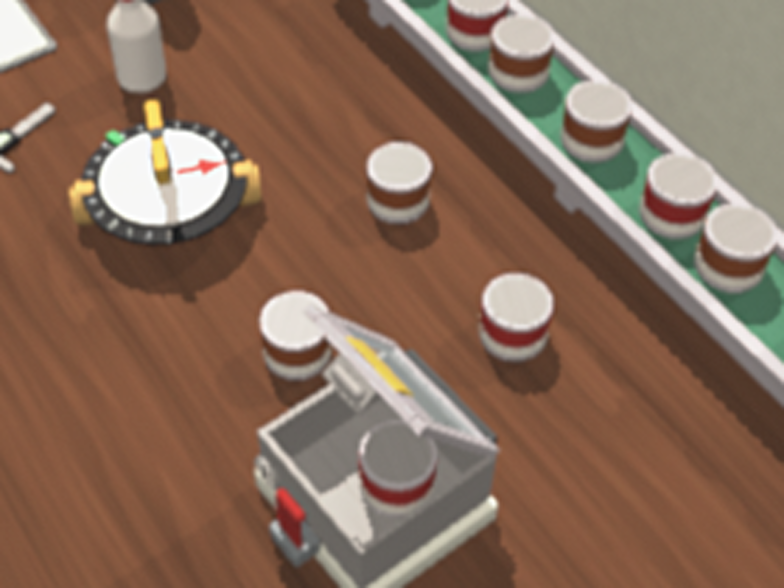

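The pictures show the chamber with its lid open about 60° and the pawl facing the robot. The valve's pointer is at scene crop (575,388), the green mark at (684,350) and the handle's middle at (612,306). I'll measure these from colour and depth.

```bash
cat >> h.py <<'E'
def cloud(f,T=None):
    if T is None: T=np.linalg.inv(f["camera_from_world"])
    v,u=np.mgrid[0:384,0:512]; d=f["depth"]
    P=np.stack([(u-f["cx"])/f["fx"]*d,-(v-f["cy"])/f["fy"]*d,-d],-1)@T[:3,:3].T+T[:3,3]
    P[d<=0]=np.nan; return P
def masks(f):
    h=cv2.cvtColor(f["pixels"],cv2.COLOR_RGB2HSV).astype(int); H,S,V=h[...,0],h[...,1],h[...,2]
    return dict(yellow=(abs(H-26)<5)&(S>180)&(V>120),green=(abs(H-65)<15)&(S>120)&(V>90),
      red=((H<6)|(H>174))&(S>150)&(V>150),white=(S<40)&(V>190))
E
python3 - <<'E'
from h import *
np.set_printoptions(precision=1,suppress=True)
for c in ["scene","side"]:
    f=r.grab_frame(c); P=cloud(f); m=masks(f); X,Y,Z=P[...,0],P[...,1],P[...,2]
    print(c)
    val=(np.hypot(X-512,Y-262)<115)
    ch=(np.hypot(X-505,Y+205)<140)
    s=m["yellow"]&ch; print("pad",s.sum(),np.nanmean(P[s],0))
    L=s
    s=m["yellow"]&val&(Z>90)&(Z<135); q=P[s]; print("handle",s.sum(),q.mean(0),np.median(q[:,2]),"top",q[q[:,2]>118].mean(0)); 
    q=q[q[:,2]>118]
    if len(q)>5:
        w=np.linalg.svd(q[:,:2]-q[:,:2].mean(0))[2][0]; t=(q[:,:2]-q[:,:2].mean(0))@w; print(" bar dir",w,"ends",t.min(),t.max(),np.arctan2(w[1],w[0]))
    s=m["green"]&val; q=P[s]; print("green",s.sum(),q.mean(0),q.min(0),q.max(0))
    s=m["red"]&val; q=P[s]; print("red",s.sum(),q.mean(0),q.min(0),q.max(0))
    s=val&(Z>52)&(Z<61)&(m["white"]|m["red"]); q=P[s][:,:2]
    e=cv2.convexHull(q.astype(np.float32))[:,0]; (cx,cy),R=cv2.minEnclosingCircle(e); print("disc",cx,cy,R,"fit",cv2.fitEllipse(e))
    s=ch&(Z>106)&(Z<114); q=P[s][:,:2]; print("rim",s.sum(),cv2.minAreaRect(q.astype(np.float32)))
    s=ch&(Z>140); q=P[s]; cen=q.mean(0); n=np.linalg.svd(q-cen)[2][2]; print("lid",s.sum(),cen,n,q.max(0),q.min(0))
    s=m["red"]&ch&(X<450); q=P[s]; print("pawl",s.sum(),q.mean(0) if len(q) else "")
E
```

```text
scene
pad 182 [ 511.2 -205.9  237.2]
handle 217 [529.3 258.7 116.2] 118.34168171244119 top [526.5 257.6 123. ]
 bar dir [0.4 0.9] ends -51.5404582724521 54.4976847562023 1.1617269494280233
green 26 [508.3 344.8  56.9] [502.2 335.8  49.1] [517.7 355.   63. ]
red 48 [569.4 245.4  56.1] [541.9 233.2  49.6] [589.9 256.5  63.2]
disc 537.8162841796875 251.14947509765625 88.9324722290039 fit ((530.3645629882812, 260.1572570800781), (144.95172119140625, 176.0811309814453), 116.98990631103516)
rim 231 ((540.2241821289062, -167.20852661132812), (120.783203125, 221.3253631591797), 54.18953323364258)
lid 2454 [ 532.2 -203.5  200.2] [0.8 0.1 0.6] [ 586.4 -120.4  260.3] [ 459.4 -288.6  140.1]
pawl 0 
side
pad 0 [nan nan nan]
handle 0 [nan nan nan] nan top [nan nan nan]
green 3 [502.1 340.5  58.5] [500.7 336.1  57.2] [503.8 345.   59.6]
red 9 [572.5 242.5  58.3] [567.4 235.7  55.1] [579.7 248.7  61.9]
disc 525.6396484375 258.4913024902344 76.81010437011719 fit ((525.1720581054688, 259.06378173828125), (146.87521362304688, 152.1931610107422), 161.6096954345703)
rim 492 ((505.00750732421875, -207.4659423828125), (203.06468200683594, 162.3824005126953), 3.925140380859375)
lid 1112 [ 515.6 -214.5  222.3] [0.8 0.1 0.6] [ 583.  -124.6  262.1] [ 467.5 -289.3  140.1]
pawl 43 [ 408.8 -215.7  109.8]<stdin>:8: RuntimeWarning: Mean of empty slice
<stdin>:10: RuntimeWarning: Mean of empty slice.
  ret = um.true_divide(
  return _methods._mean(a, axis=axis, dtype=dtype,
  ret = ret.dtype.type(ret / rcount)
```

```bash
cat >> h.py <<'E'
def down(a):  # tool pointing down, closing line y at world angle a
    y=np.array([np.cos(a),np.sin(a),0]); z=np.array([0,0,-1.]); return np.c_[np.cross(y,z),y,z]
E
python3 - <<'E'
from h import *
np.set_printoptions(precision=2,suppress=True)
yaw=0.075; u=np.array([np.cos(yaw),np.sin(yaw),0]); H=np.array([591.6,-199.9,115])
def tcp(th): 
    return H+(-145*np.cos(th)+15.5*np.sin(th))*u+np.array([0,0,145*np.sin(th)+8*np.cos(th)+22])
R=min((down(yaw+s*np.pi/2) for s in(1,-1)),key=lambda R:abs((r.ik(tcp(.93),R) or [9]*7)[6]-r.read_joint_pos()[6]))
top=tcp(.95)+[0,0,25]
for t in(.95,.5,0): print(t,tcp(t),r.ik(tcp(t),R) is not None)
r.goto(top,R); r.grip(0)
print(r.read_time(),r.read_position())
pos,rot=r.read_position(),r.read_ee_rot(); f=r.grab_frame("wrist"); save("w1",f)
T=wristT(f,pos,rot); P=cloud(f,T); m=masks(f)
s=m["yellow"]&(P[...,2]>150); print("pad wrist",s.sum(),P[s].mean(0) if s.any() else "")
s=P[...,2]>140; s&=P[...,2]<265; q=P[s]; c=q.mean(0); print("lid",c,np.linalg.svd((q-c)[::7],full_matrices=False)[2][2])
E
```

```text
Traceback (most recent call last):
ValueError: The truth value of an array with more than one element is ambiguous. Use a.any() or a.all()
```

```bash
cat > lid.py <<'E'
from h import *
np.set_printoptions(precision=2,suppress=True)
yaw=0.075; u=np.array([np.cos(yaw),np.sin(yaw),0]); H=np.array([591.6,-199.9,115])
def tcp(th): 
    return H+(-145*np.cos(th)+15.5*np.sin(th))*u+np.array([0,0,145*np.sin(th)+8*np.cos(th)+22])
def q7(R):
    q=r.ik(tcp(.93),R); return 9 if q is None else abs(q[6])
R=min((down(yaw+s*np.pi/2) for s in(1,-1)),key=q7)
E
python3 - <<'E'
from lid import *
top=tcp(.95)+[0,0,25]
for t in(.95,.5,0): print(t,tcp(t),r.ik(tcp(t),R) is not None)
r.goto(top,R); r.grip(0)
print(r.read_time(),r.read_position())
pos,rot=r.read_position(),r.read_ee_rot(); f=r.grab_frame("wrist"); save("w1",f)
T=wristT(f,pos,rot); P=cloud(f,T); m=masks(f)
s=m["yellow"]&(P[...,2]>150); print("pad wrist",s.sum(),P[s].mean(0) if s.any() else "")
s=(P[...,2]>140)&(P[...,2]<265); q=P[s]; c=q.mean(0); print("lid",c,np.linalg.svd((q-c)[::7],full_matrices=False)[2][2])
E
```

```text
0.95 [ 520.07 -205.28  259.6 ] True
0.5 [ 472.12 -208.88  213.54] True
0 [ 447.01 -210.76  145.  ] True
4.575 [ 520.05 -205.26  284.6 ]
pad wrist 2490 [ 514.4  -208.11  237.81]
lid [ 534.81 -206.11  200.39] [0.83 0.06 0.55]
```

View pics/w1.png

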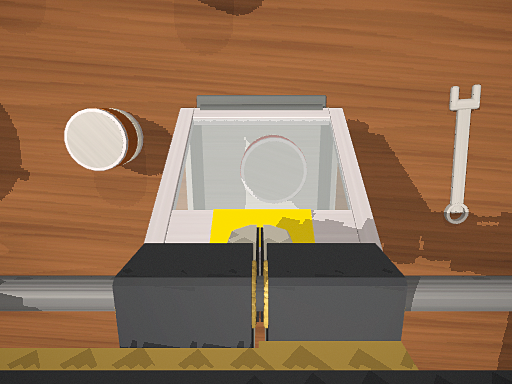

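The closed fingers at (260,235) are centred over the yellow pad (cols 210–315, rows 210–245), and the geometry agrees with my estimates. I'll press the lid along its arc.

```bash
python3 - <<'E'
from lid import *
for t in (.95,.8,.6,.4,.22,.12):
    st=r.movel(tcp(t),R,rate=130,force_limit=25); print(t,st,r.read_position(),r.read_force())
    if st: break
else:
    p=tcp(0)-[0,0,3]
    st=r.movel(p,R,rate=50,force_limit=32); print("press",st,r.read_position(),r.read_force(),r.read_time())
    pp=r.read_position(); r.movel(pp+np.array([0,0,8.]),rate=60); print(r.read_force())
    r.movel(pp+np.array([0,0,80.]),rate=200)
    r.wait(.1); f=r.grab_frame("side"); save("s2",f)
    P=cloud(f); m=masks(f); s=m["yellow"]&(np.hypot(P[...,0]-450,P[...,1]+208)<60); print(s.sum(),P[s].mean(0) if s.any() else "")
    cv2.imwrite("pics/s2c.png",cv2.resize(f["pixels"][150:310,190:400,::-1],None,fx=3,fy=3,interpolation=cv2.INTER_CUBIC))
print(r.read_time())
E
```

```text
0.95 False [ 519.77 -205.2   259.28] [-0.41  0.42 -0.7 ]
0.8 False [ 502.27 -206.92  247.4 ] [0.31 0.49 0.32]
0.6 False [ 482.01 -208.23  226.09] [ 0.18  0.9  -0.27]
0.4 False [ 465.47 -209.44  201.31] [ 0.21 -0.23  0.27]
0.22 False [ 454.8  -210.25  177.02] [0.48 0.62 1.06]
0.12 False [ 450.39 -210.51  162.75] [ 0.54  0.71 -0.45]
press False [ 446.75 -210.73  141.71] [-0.54 -0.72  1.3 ] 7.2333
[-0.29 -0.71  1.23]
0 
8.1667
```

View pics/s2c.png

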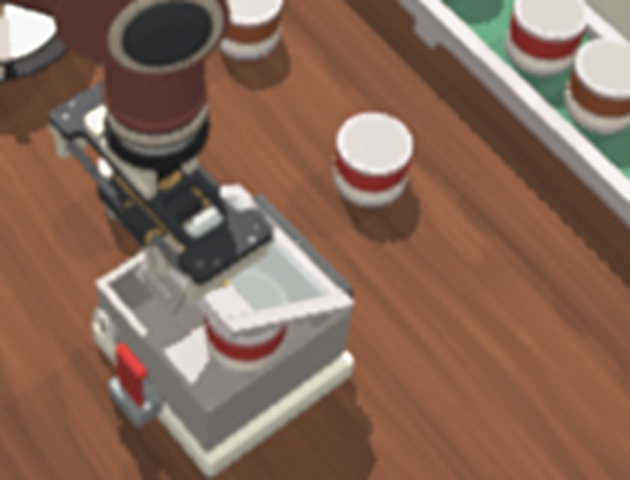

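The lid still stands open under the raised gripper (about (270,270) in this crop), and no press force showed. I'll measure the lid angle.

```bash
python3 - <<'E'
from lid import *
pos,rot=r.read_position(),r.read_ee_rot(); f=r.grab_frame("wrist"); print(pos)
P=cloud(f,wristT(f,pos,rot)); m=masks(f); ok=np.arange(384)[:,None]<230
s=m["yellow"]&ok; print("pad",s.sum(),P[s].mean(0) if s.any() else "")
s=(P[...,2]>125)&(P[...,2]<265)&ok&(P[...,0]>440); q=P[s]; c=q.mean(0); print("lid",s.sum(),c,q.min(0),q.max(0),np.linalg.svd((q-c)[::7],full_matrices=False)[2][2])
g=r.grab_frame("scene")
P=cloud(g); s=masks(g)["yellow"]&(P[...,1]<-100); print("scene pad",s.sum(),P[s].mean(0) if s.any() else "")
cv2.imwrite("pics/w3.png",np.vstack([cv2.resize(f["pixels"],(400,300)),cv2.resize(g["pixels"][100:280,130:370],(400,300))])[:,:,::-1])
E
```

```text
[ 445.57 -210.28  220.05]
pad 6180 [nan nan nan]
lid 55998 [ 509.04 -208.07  178.86] [ 443.44 -291.47  125.  ] [ 590.99 -123.23  230.91] [-0.6  -0.04 -0.8 ]
scene pad 42 [ 476.46 -206.84  204.95]
```

View pics/w3.png

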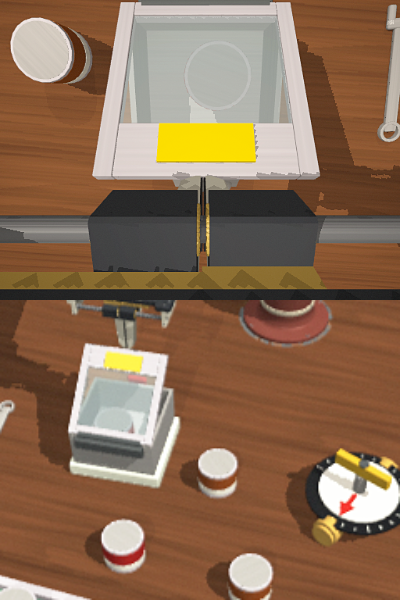

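The fingers now seem to sit in front of the lid's front edge (crop (205,183)), with the lid at about 0.65 rad. Before pushing again I'll measure the pad and front edge more precisely from this view.

```bash
python3 - <<'E'
from lid import *
pos,rot=r.read_position(),r.read_ee_rot(); f=r.grab_frame("wrist"); T=wristT(f,pos,rot)
P=cloud(f,T); m=masks(f); 
s=(m["yellow"]&(np.arange(384)[:,None]<220)); n,l,st,ce=cv2.connectedComponentsWithStats(s.astype(np.uint8)); i=1+st[1:,4].argmax(); s=l==i
print("pad",st[i],np.nanmedian(P[s],0),np.nanpercentile(P[s],[2,98],axis=0), T[:3,3])
q=P[s]; q=q[~np.isnan(q[:,0])]; print("n",np.linalg.svd(q-q.mean(0),full_matrices=False)[2][2])
for c,rw in[(260,225),(260,215),(260,232),(258,240),(180,215),(180,224),(180,228)]: print(c,rw,P[rw,c],f["pixels"][rw,c])
s=(abs(P[...,2]-110)<4)&(P[...,0]<640)&(P[...,0]>380); print("rim",np.nanpercentile(P[s],[1,99],axis=0))
# tool tip projected in the camera
Ti=np.linalg.inv(f["hand_eye"]); 
for z in(22,0): 
    p=(Ti@[0,0,z,1])[:3]; print("tip px",f["cx"]+f["fx"]*p[0]/-p[2], f["cy"]-f["fy"]*p[1]/-p[2],-p[2])
E
```

```text
pad [ 200  158  127   50 6166] [ 475.42 -210.56  207.83] [[ 462.98 -243.78  198.69]
 [ 488.6  -177.22  215.96]] [ 514.75 -205.82  388.79]
n [-0.58 -0.04 -0.81]
260 225 [ 453.91 -210.33  218.24] [179 170 165]
260 215 [ 458.62 -209.98  215.02] [225 215 209]
260 232 [ 454.38 -210.29  230.19] [81 77 73]
258 240 [ 454.57 -209.31  241.57] [25 28 25]
180 215 [ 455.61 -165.81  215.79] [223 213 209]
180 224 [ 451.21 -166.42  218.14] [228 218 213]
180 228 [ 447.57 -165.67  214.77] [173 165 161]
rim [[ 588.46 -266.46  111.8 ]
 [ 599.88 -137.65  113.97]]
tip px 259.1444536571926 226.38346624050462 201.62756313434804
tip px 259.10219151961604 239.98387523946008 180.30161174943885
```

The pad measurement gives the lid at 0.63 rad and the hinge at x≈589. The straight lift let the unlatched lid slip past the fingertips. I'll retry, going over the edge and then pressing in small logged steps.

```bash
sed -i 's/591.6,-199.9/589,-202/' lid.py; python3 - <<'E'
from lid import *
def go(p,**k): return r.movel(p,R,**k)
p=r.read_position(); go(p+[-12,0,0]-0*u,rate=80); go(p+[-12,0,70],rate=200); go(tcp(.75)+[0,0,25],rate=200)
for t in (.7,.4,.2,.1): print(t,go(tcp(t),rate=120,force_limit=25),r.read_position(),r.read_force()[2])
for dz in range(-2,-16,-2):
    st=go(tcp(.1)*[0,0,1]+tcp(0)*[1,1,0]+[0,0,dz],rate=40,force_limit=35); print(dz,st,r.read_position(),r.read_force(),r.read_time())
    if st: break
f=r.grab_frame("side"); P=cloud(f); m=masks(f)
cv2.imwrite("pics/s4.png",cv2.resize(f["pixels"][150:310,190:400,::-1],None,fx=3,fy=3,interpolation=cv2.INTER_CUBIC))
pos,rot=r.read_position(),r.read_ee_rot(); f=r.grab_frame("wrist"); T=wristT(f,pos,rot); P=cloud(f,T)
s=(P[...,0]>450)&(P[...,0]<580)&(abs(P[...,1]+207)<85)&(P[...,2]>112)&(P[...,2]<170)&(np.arange(384)[:,None]<240); q=P[s];c=q.mean(0)
print("lid",s.sum(),c,np.linalg.svd((q-c)[::7],full_matrices=False)[2][2])
E
```

```text
0.7 False [ 487.68 -209.94  237.08] -0.5649160305302836
0.4 False [ 462.72 -211.76  201.71] -0.33481386460857165
0.2 False [ 451.11 -212.44  174.13] 1.4268323364214215
0.1 False [ 447.16 -212.63  159.87] 0.4723320303352466
-2 False [ 445.06 -212.97  157.97] [0.07 0.36 0.43] 11.4583
-4 False [ 444.53 -213.    155.47] [0.78 0.3  0.24] 11.7083
-6 False [ 444.29 -212.95  153.26] [ 0.76 -1.41  0.82] 11.9583
-8 False [ 444.27 -212.88  151.25] [ 0.04 -0.5   1.1 ] 12.2083
-10 False [ 444.31 -212.88  149.28] [ 0.41 -0.02  0.59] 12.4583
-12 False [ 444.37 -212.84  147.3 ] [-0.11 -0.37  0.29] 12.7083
-14 False [ 444.4  -212.88  145.33] [-0.11 -0.78  1.08] 12.9583
lid 68500 [ 510.83 -209.01  131.84] [-0.18 -0.01 -0.98]
```

View pics/s4.png

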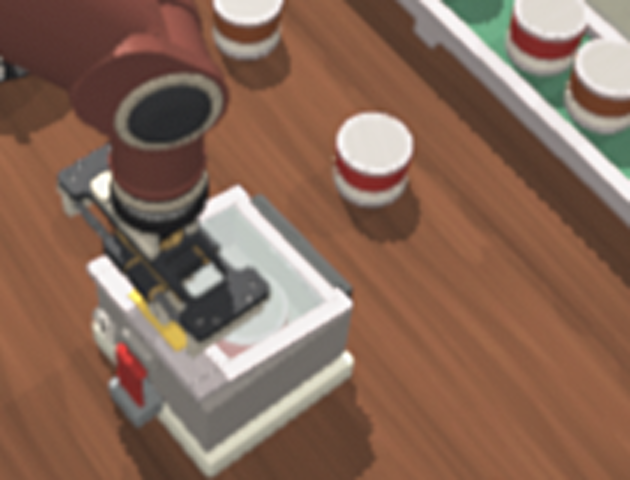

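The lid is following the finger down and is nearly shut, but it hasn't met the pawl's resistance. I'll keep going in small steps until force shows.

```bash
python3 - <<'E'
from lid import *
p=r.read_position(); mx=0
for k in range(1,16):
    st=r.movel([p[0],p[1],p[2]-2*k],R,rate=40,force_limit=30); F=r.read_force()[2]; z=r.read_position()[2]; print(k,st,round(z,1),round(F,2))
    if st: break
pos,rot=r.read_position(),r.read_ee_rot(); f=r.grab_frame("wrist"); T=wristT(f,pos,rot); P=cloud(f,T)
s=(P[...,0]>450)&(P[...,0]<580)&(abs(P[...,1]+207)<85)&(P[...,2]>105)&(P[...,2]<170)&(np.arange(384)[:,None]<240); q=P[s];c=q.mean(0)
print("lid",s.sum(),c,np.linalg.svd((q-c)[::7],full_matrices=False)[2][2],r.read_width(),r.read_time())
E
```

```text
1 False 143.3 0.18
2 False 141.3 1.06
3 False 139.2 0.52
4 False 137.2 -0.1
5 False 135.2 1.27
6 False 134.1 5.43
7 False 132.7 10.93
8 False 130.5 9.56
9 False 128.0 7.41
10 False 125.4 4.78
11 False 123.0 -0.14
12 False 121.5 3.51
13 False 121.4 16.58
14 False 121.2 29.49
15 False 121.0 43.8
lid 73952 [ 511.16 -208.81  119.44] [-0.02 -0.   -1.  ] 0.4934233370529708 16.8583
```

The force peaked at about 11 N, fell to 0, then hit a hard stop, and the lid measures flat, so it has snapped. I'll retract, verify it, and look at the valve from above.

```bash
python3 - <<'E'
from lid import *
p=r.read_position(); r.movel(p+[0,0,10],rate=60); r.movel(p+[0,0,130],rate=250)
f=r.grab_frame("scene"); P=cloud(f); s=masks(f)["yellow"]&(P[...,1]<-100)&(P[...,2]<300); print("pad",s.sum(),np.nanmean(P[s],0))
V=np.array([526,258.3]); c=[]
q0=r.read_joint_pos()
for s in(-1,1):
    a=1.16+s*np.pi/2; q=r.ik([*V,240],down(a)); q2=r.ik([*V,104],down(a)); print(a,q,None if q2 is None else q2[6])
    if q is not None: 
        for da in(.5,-.5): qq=r.ik([*V,240],down(a+da)); print("  da",da,None if qq is None else qq[6])
r.grip(60); print(r.read_time())
E
```

```text
pad 31 [ 446.78 -207.94  122.76]
-0.41079632679489664 [-0.16  0.54 -0.54  1.57  0.3   1.11 -1.18] -1.2516646163857832
  da 0.5 -0.745608301012162
  da -0.5 -1.624245263174888
2.7307963267948967 [ 0.13  0.73 -1.15  1.56  0.68  1.3   1.62] 1.4133333793362826
  da 0.5 2.1155432022876295
  da -0.5 1.1155432022876297
19.0167
```

```bash
cat > valve.py <<'E'
from h import *
np.set_printoptions(precision=3,suppress=True)
V=np.array([526,258.3])
def meas(f,T=None,V=V):
    P=cloud(f,T); m=masks(f); X,Y,Z=np.moveaxis(P,-1,0); val=np.hypot(X-V[0],Y-V[1])<112
    out={}
    for n,k in(("green","green"),("red","red"),("handle","yellow")):
        s=m[k]&val
        if n=="red": s&=(Z<64)
        if n=="handle": s&=(Z>115)&(Z<132)
        if s.sum()<4: continue
        zz={"green":58,"red":56,"handle":124}[n]
        v,u=np.nonzero(s); q=np.array([at_z(f,(a,b),zz,T)[:2] for a,b in zip(u,v)])
        out[n]=q
    return out
def ang(q,V=V):
    c=np.median(q,0)-V; return np.arctan2(c[1],c[0])
E
python3 - <<'E'
from valve import *
r.goto([*V,250],down(-.41)); pos,rot=r.read_position(),r.read_ee_rot(); f=r.grab_frame("wrist"); save("w5",f); T=wristT(f,pos,rot); print(f["hand_eye"][:3,3],r.read_time(),r.read_joint_pos())
o=meas(f,T)
for k,q in o.items():
    d=np.hypot(*(q-V).T); print(k,len(q),np.median(q,0),q.min(0),q.max(0),"ang",ang(q),"r",d.min(),d.max())
    if k=="handle": (c,w,a)=cv2.minAreaRect(q.astype(np.float32)); print(c,w,np.radians(a))
E
```

```text
[  67.745    0.924 -168.639] 20.8083 [-0.154  0.532 -0.547  1.558  0.296  1.136 -1.178]
green 234 [506.193 342.945] [498.527 331.805] [513.911 354.267] ang 1.8006572693748202 r 76.30383287084186 97.62950737144679
red 607 [570.205 244.706] [538.829 230.639] [594.418 258.454] ang -0.29834512761775084 r 14.419544827656496 71.65294704901447
handle 1585 [527.766 269.255] [498.437 206.504] [551.336 310.423] ang 1.4109865140733802 r 7.797254499301291 54.77245092318846
(524.9791259765625, 258.6402893066406) (109.09732055664062, 15.171710968017578) 1.1838577956920684
```

View pics/w5.png

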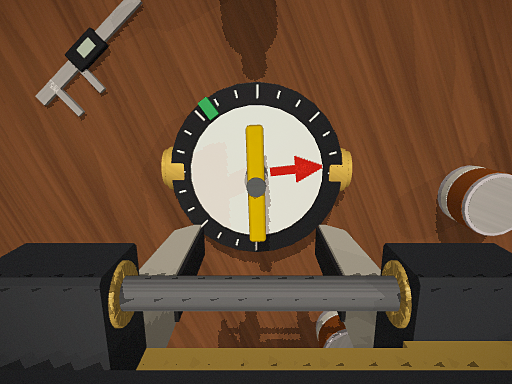

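The overhead view is clear. The handle's middle is at (255,185) with the bar vertical, the pointer tip at (322,167) and the green block at (208,108). I measure the bar at 1.184 rad, the pointer at −0.30 and the mark at 1.79, so it needs a turn of about 2.09 rad. I'll grip the handle and turn it most of the way.

```bash
sed -i 's/526,258.3/525,258.6/' valve.py; python3 - <<'E'
from valve import *
pos,rot=r.read_position(),r.read_ee_rot(); f=r.grab_frame("wrist"); T=wristT(f,pos,rot)
P=cloud(f,T); s=(abs(P[...,2]-56)<3)&masks(f)["white"]; q=[at_z(f,(u,v),56,T)[:2] for v,u in zip(*np.nonzero(s))]
e=cv2.convexHull(np.array(q,np.float32)); print("disc",cv2.minEnclosingCircle(e),cv2.fitEllipse(e))
R=down(1.184-np.pi/2)
r.goto([*V,190],R); print(r.movel([*V,104],R,rate=120,force_limit=8),r.read_position())
r.grip(0); print("w",r.read_width(),r.read_finger_force(),r.read_force(),r.read_position())
q=np.array(r.read_joint_pos())
for k in range(4):
    q[6]+=1.9/4; r.move_j(q); print(q[6],r.read_force(),r.read_wrist_torque(),r.read_time())
for c in("wrist","scene","side"):
    pos,rot=r.read_position(),r.read_ee_rot(); f=r.grab_frame(c); o=meas(f,wristT(f,pos,rot) if c=="wrist" else None)
    print(c,{k:(len(x),round(ang(x),3)) for k,x in o.items()})
print(pos,np.arctan2(rot[1,1],rot[0,1]))
E
```

```text
disc ((607.4049682617188, 209.21102905273438), 173.4583740234375) ((594.936767578125, 196.9193115234375), (191.58853149414062, 355.0126953125), 52.02786636352539)
False [525.73  259.238 105.089]
w 15.875083456908706 29.999919533729553 [-1.241  0.55   0.676] [524.481 258.774 103.992]
-0.7850452287141977 [-0.889 -0.412  1.027] [-0.044  0.166 -0.03 ] 23.3667
-0.3100452287141977 [-2.831  0.037  1.469] [-0.021  0.37  -0.016] 23.8917
0.16495477128580227 [-3.581 -0.185  3.153] [-0.104  0.694  0.03 ] 24.4167
0.6399547712858022 [-4.026 -1.862  4.468] [-0.289  0.948  0.055] 24.9417
wrist {'green': (556, np.float64(1.792)), 'red': (1537, np.float64(1.349)), 'handle': (4137, np.float64(-3.139))}
scene {'green': (24, np.float64(1.754)), 'red': (45, np.float64(1.342)), 'handle': (82, np.float64(0.038))}
side {'green': (4, np.float64(1.854))}
[523.701 258.318 103.96 ] 1.5106701376283402
```

```bash
python3 - <<'E'
from valve import *
def look():
    pos,rot=r.read_position(),r.read_ee_rot(); f=r.grab_frame("wrist"); o=meas(f,wristT(f,pos,rot))
    d=np.hypot(*(o["red"]-V).T); t=o["red"][d>np.percentile(d,85)]
    print({k:(len(x),round(ang(x),3)) for k,x in o.items()},"tip",ang(t),d.max(),r.read_force(),r.read_time()); return ang(o["green"])-ang(o["red"]),f
q=np.array(r.read_joint_pos())
q[6]+=.40; r.move_j(q); r.wait(.2); e,f=look()
if abs(e)<.2: q[6]+=e; r.move_j(q); r.wait(.2); e,f=look()
save("w6",f)
E
```

```text
{'green': (501, np.float64(1.792)), 'red': (1520, np.float64(1.715)), 'handle': (4238, np.float64(-2.773))} tip 1.7327989079964472 72.22680967842032 [-3.99  -2.126  4.536] 25.8083
{'green': (406, np.float64(1.806)), 'red': (1520, np.float64(1.785)), 'handle': (4236, np.float64(-2.691))} tip 1.812212293734894 72.25663722686558 [-3.554 -2.401  4.265] 26.3083
```

View pics/w6.png

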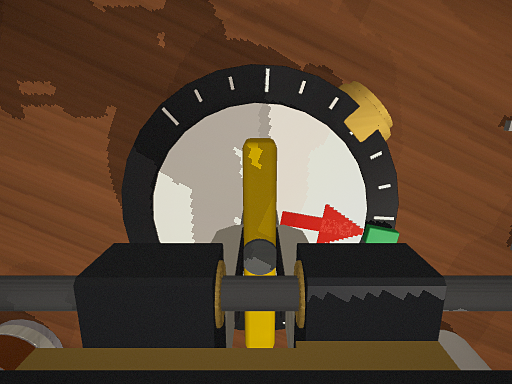

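The pointer tip (365,232) is almost at the green block's inner end (368,236), though the gripper partly hides the block. I'll let go, lift straight up and measure with a clear view.

```bash
python3 - <<'E'
from valve import *
q=np.array(r.read_joint_pos()); print("q7",q[6])
p=r.read_position(); r.grip(60); r.movel([p[0],p[1],250],rate=200)
r.goto([*V,250],down(-.41+np.pi*.0+.6)); r.wait(.2)
pos,rot=r.read_position(),r.read_ee_rot(); f=r.grab_frame("wrist"); T=wristT(f,pos,rot); o=meas(f,T); save("w7",f)
P=cloud(f,T); s=(abs(P[...,2]-56)<4)&(masks(f)["white"]|masks(f)["red"])&(np.hypot(P[...,0]-V[0],P[...,1]-V[1])<90)
e=cv2.convexHull(np.array([at_z(f,(u,v),56,T)[:2] for v,u in zip(*np.nonzero(s))],np.float32)); C=cv2.fitEllipse(e); print("disc",C)
h=cv2.minAreaRect(o["handle"].astype(np.float32)); print("handle",h,np.radians(h[2]))
for V2 in (V,np.array(C[0])):
    d=np.hypot(*(o["red"]-V2).T); t=o["red"][d>np.percentile(d,97)]; print("green",ang(o["green"],V2),"red",ang(o["red"],V2),"tip",ang(t,V2),d.max(),len(o["green"]),len(o["red"]))
vx,vy,_,_=cv2.fitLine(o["red"].astype(np.float32),cv2.DIST_L2,0,.01,.01).ravel(); print("red axis",np.arctan2(vy,vx),r.read_time())
E
```

```text
q7 1.1123620402751782
disc ((521.861083984375, 264.8245544433594), (161.1338653564453, 175.26060485839844), 113.58796691894531)
handle ((524.3089599609375, 259.3479309082031), (108.30885314941406, 17.074512481689453), 23.721223831176758) 0.41401345845657794
green 1.7945884591011079 red 1.7946618992492107 tip 1.8185519129618866 72.10005500219526 241 653
green 1.773540894309419 red 1.7528375589250362 tip 1.7945730150050943 65.28976040112309 241 653
red axis -1.3327897 29.7083
```

View pics/w7.png

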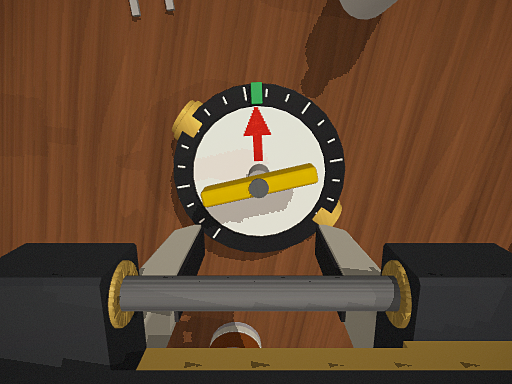

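The view is unobstructed. The pointer tip at (256,107) stands at the green block's inner end (257,104), and the measured angles are within about 0.015 rad. A last lid check, then I'll hand in.

```bash
python3 - <<'E'
from valve import *
f=r.grab_frame("scene"); P=cloud(f); s=masks(f)["yellow"]&(P[...,1]<-100)&(P[...,2]<300); z=np.nanmean(P[s],0); print("pad",s.sum(),z,r.read_time())
if z[2]<127: print(r.job_done())
E
```

```text
pad 28 [ 447.324 -205.236  121.948] 29.7583
the job is handed in; nothing more can be done
None
```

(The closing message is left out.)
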